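Set out the board-inspection place

ROBOT

A 6-joint arm with a two-finger parallel gripper is mounted at the origin on the work surface. World frame = base frame: x ahead of the robot, y to its left, z up, the work surface at z = 0. Lengths are in mm, angles in rad, forces in N, time in s.
With the tool pointing down it reaches from about 300 to 775 mm from the base axis. Payload 14.6 kg.
Tool frame: the origin (TCP) lies at the very end of the fingers, on their centre line; the grasp point (between the pads) lies 19 mm behind it (manip.grip_point_offset is the distance from the TCP to the grasp point, in mm); z points along the fingers, y is the line along which they close (so a half turn about z gives the same grasp; the last joint's range is limited). The gripper opens to 94 mm and grips with 3 to 60 N. Pads are 16 mm wide; open, the fingers measure 119 mm over their backs; the gripper's body (75 mm by 177 mm) begins 78 mm behind the grasp point.
Start: joints at [1.238, 0.3, 1.521, -0, 1.321, -0.067], TCP at [144.472, 530.676, 205.446] pointing down, gripper open.
Joint ranges: [-3.03, 3.03], [-0.79, 2.21], [0.23, 2.52], [-1.04, 4.18], [0, 3.07], [-2.55, 2.55]. Speed limits (rad/s): [2.22, 2.22, 2.57, 3.14, 3.14, 3.14].

INTERFACE

Orientations are given as [roll, pitch, yaw] about the fixed x, y, z axes, in that order (R = Rz(yaw) Ry(pitch) Rx(roll)).
In Python, from cell import telemetry, eyes, manip gives the robot as it stands.
- The arm moves only by the tool play_rows, never from a script. Its arguments are lists of equal length, an entry for each row: "translation": the shift along the world's x, y, z in m, a list of three; "yaw": the turn about the world's z in rad. A call has 1 to 12 rows; each row is the pose to reach, as a shift and turn from the pose commanded when the call began; what a row does not reach only later rows make up. A row lasts 1/8 s, in which the tool goes at most 62.5 mm and 10.7 degrees, less where a joint would pass 70% of its speed; a pose out of reach is approached as far as the arm can. A call with a gripper value outside its range is refused whole. "hand" is the opening, from 0 (shut) to 1 (fully open), set as the call begins (left out, the last holds). The fingers move at their own pace and stop on an object; "force" is the grip in N (left out, the last holds). Time passes only in rows, so rows that repeat a pose let the fingers close. It gives the time, the measured TCP pose, the force, the opening and the grip force at its end, in the units of the state.
- telemetry.read_state(): the state, without advancing time (a new reading comes with each control period).
- eyes.camera(name): name is "scene" or "side" or "wrist"; returns a dict with "pixels" (480x640x3 uint8, red, green, blue), "fx", "fy", "cx", "cy" (pixels), "cam_to_world" (4x4, takes a point from camera to world coordinates); the wrist camera has in their place "T_tool_cam" (4x4, takes a point from camera to tool coordinates, whose origin is the TCP and whose axes are the flange's). Camera axes: x right, y up, looking along -z (the intrinsics and any distortion apply to the point x, -y, -z); pixel columns grow to the right and rows downward; lengths in mm; the calibration is good to about 2 mm. The wrist camera is an equidistant fisheye: a pixel r from the principal point sees the ray r / f radians off the axis. A picture is of the moment at which its call begins: read the wrist's pose just before it. There is no depth.
- manip.sign_off(): hands the job in; it is judged then, once.
The state is a dict: "clock": time; "joints": joint angles; "qd": joint speeds; "effort": joint torques, N m; "eef_pos": TCP position; "eef_rot": TCP orientation; "wrist_force": force on the tool from outside, world axes, zero at the start; "moment": the same for the moment, N m; "finger_gap": finger opening in mm; "finger_force": force on a finger pad.
Only numpy, scipy, OpenCV 4.12 (cv2) and the standard library are available. Lean on these libraries where they do the work, as an engineer would, in place of code of your own. Each camera call takes 0.05 s, during which the arm holds its last target. There are 200 camera calls.

TASK

Set out this bench for inspecting the green panel (left, far and behind are as seen from the robot): lift only the top tray off the nested stack, leaving the trays under it as they are, and stand it in the middle of the long black rubber pad, then stand the tall capacitor in that tray. Stand the short capacitor on the pad, midway between the tray and the pad's left end, and stand the loupe in the middle of the panel's end board, the one farthest from the panel's empty bay. Stand the swab cup on the table behind the panel, opposite the middle of its far long edge and 2 to 3 cm clear of it; everything ends upright and released.

Things in the scene. Friction and masses are not known exactly. Their poses are not given: they have to be found in the camera images.
- tray_top_c (a point): top of 3 alike nested square grey trays, each 40 mm high. Point: on its axis 20 mm above its underside, z up. Rim band 56 mm square outside, 50 inside, from 14 mm up to the top; foot below 46 outside, 41 inside; inner floor 2.5 mm up. Tab 26 wide sticks out 13 mm at the top of the +x side (grip across y). Each tray stands 26 mm above the next, so this underside starts at 52 mm and only its top 26 mm is free
- tray_second: the second tray of the stack, the same as the top one but turned half round, so that its tab shows on the other side from above; must stay where it is. Origin: centre of its underside, 26 mm above the table, z up
- cap_tall_c (a point): tall capacitor: upright dark cylinder with aluminium top, 25 mm diameter, 60 mm high, about 45 g. Point: its centre, 30 mm above its foot; z is its axis, up
- cap_short_c (a point): short capacitor: upright dark cylinder with aluminium top, 30 mm diameter, 30 mm high, about 35 g. Point: its centre, 15 mm above its foot; z is its axis, up
- swab_cup_c (a point): white paper cup full of cotton swabs: 44 mm diameter at the foot, 50 mm at the rim, 58 mm high, the swabs reach up to 83 mm; about 50 g. Point: on its axis, 29 mm above its foot; z up
- loupe_c (a point): stand loupe (inspection magnifier): black upright cylinder with two aluminium bands and a glass lens on top, 40 mm diameter, 50 mm high, about 80 g. Point: its centre, 25 mm above its foot; z up
- panel: fixed green circuit-board panel in black holder, 100 (x) by 168 mm (y), top 12 mm above the table. Origin: centre of its underside, at table height; z up, x away from the robot (within 15 degrees), y left. Three bays along y: at +54 mm (left end) the empty one, open down to the holder; at 0 a board; at -52 mm the end board, 46 (y) by 84 mm (x). Far long edge at x = +50 mm
- pad: fixed black rubber pad, 90 mm (x) by 200 mm (y), 4 mm thick. Origin: centre of its underside, at table height; z up, x away from the robot (turned up to 15 degrees either way), y to the left along the long side, its left end at y = +100 mm

How it is judged (in metres and radians):
On the way, in this order (a step that is already met when the one before it is completed fails the run):
1. the top tray stands in the middle of the pad (horizontal distance between tray_top_c and pad below 0.013 m and z of tray_top_c in the frame of pad between 0.019 and 0.028 m and angle between tray_top_c's own z axis and vertical below 0.1 rad), for 0.2 s.
2. the tall capacitor stands in that tray (horizontal distance between cap_tall_c and tray_top_c below 0.013 m and z of cap_tall_c in the frame of tray_top_c between 0.009 and 0.016 m and angle between cap_tall_c's own z axis and vertical below 0.1 rad), for 0.2 s.
At the end, for the whole second after the job is handed in: All upright (0.1 rad), at rest: tray within 13 mm of the pad's middle, tall capacitor on its floor; short one on the pad 49-79 mm left of its middle, 15 mm off-line at most; loupe within 14 mm of the end board's middle; cup on the table, rim 11-51 mm behind the panel, within 18 mm of its middle (all of step 1 and all of step 2 and x of cap_short_c in the frame of pad between -0.015 and 0.015 m and y of cap_short_c in the frame of pad between 0.049 and 0.079 m and z of cap_short_c in the frame of pad between 0.016 and 0.023 m and angle between each of cap_short_c, swab_cup_c, loupe_c's own z axis and vertical below 0.1 rad and x of swab_cup_c in the frame of panel between 0.086 and 0.126 m and y of swab_cup_c in the frame of panel between -0.018 and 0.018 m and height (world z) of swab_cup_c between 0.025 and 0.033 m and x of loupe_c in the frame of panel between -0.014 and 0.014 m and y of loupe_c in the frame of panel between -0.066 and -0.038 m and z of loupe_c in the frame of panel between 0.033 and 0.041 m and linear speed of each of tray_top, cap_tall, cap_short, swab_cup, loupe below 0.02 m/s); the robot touches nothing.
It fails at once if the second tray is dragged up, shifted more than 15 mm or tipped (distance of tray_second from where it was at the start of the episode above 0.015 m or angle between tray_second's own z axis and vertical above 0.2 rad).
It also fails if it takes over 138 s, if anything falls off the work surface, if the arm or the gripper's body presses on something with over 40 N, if the wrist force passes 120 N, or if a joint passes its speed limit or range.

## Working session

There is one attempt and no reset: what is moved stays moved. The work goes in short steps, Python scripts to look and compute and a tool call to move; the robot and the scene stay as the last step left them, time stands still between calls to the robot, and variables do not carry over. Pictures are saved under pics/ and viewed, at most 14 in all, crops included, and the job is handed in when it is done.

Besides the shell and the picture viewer there is one more tool, called after ">>>" by a JSON object that holds its "name" and its "arguments". play_rows: Moves the arm, as the interface text tells. Its arguments: {"type":"object","properties":{"translation":{"type":"array","items":{"type":"array","items":{"type":"number"}}},"yaw":{"type":"array","items":{"type":"number"}},"hand":{"type":"number"},"force":{"type":"number"}},"required":["translation","yaw"]}

```bash
ls; mkdir -p pics
cat > h.py <<'E'
import numpy as np, cv2
from cell import telemetry, eyes, manip
def snap(n,fn):
    c=eyes.camera(n); cv2.imwrite('pics/'+fn,c['pixels'][:,:,::-1]); np.save('pics/'+fn+'.npy',{k:v for k,v in c.items()},allow_pickle=True); return c
def load(fn): return np.load('pics/'+fn+'.npy',allow_pickle=True).item()
def px2w(c,u,v,z):
    T=np.array(c['cam_to_world']); d=T[:3,:3]@np.array([(u-c['cx'])/c['fx'],-(v-c['cy'])/c['fy'],-1]); o=T[:3,3]
    return (o+d*(z-o[2])/d[2]).round(1)
def w2px(c,p):
    T=np.array(c['cam_to_world']); q=T[:3,:3].T@(np.array(p,float)-T[:3,3]); return np.array([c['cx']+c['fx']*q[0]/-q[2], c['cy']-c['fy']*q[1]/-q[2]]).round(1)
E
python3 - <<'E'
from h import *
a=snap('scene','s1.png'); b=snap('side','d1.png')
for c in(a,b): print({k:(np.round(v,3).tolist()) for k,v in c.items() if k!='pixels'})
print(telemetry.read_state())
E
```

```text
pics
{'fx': 493.335, 'fy': 493.335, 'cx': 322.527, 'cy': 238.018, 'cam_to_world': [[-0.282, -0.573, 0.77, 1374.773], [0.959, -0.179, 0.219, 239.441], [0.013, 0.8, 0.6, 695.34], [0.0, 0.0, 0.0, 1.0]]}
{'fx': 616.563, 'fy': 616.563, 'cx': 313.799, 'cy': 243.459, 'cam_to_world': [[0.822, 0.422, -0.384, 75.309], [-0.57, 0.619, -0.54, -646.702], [0.01, 0.662, 0.749, 982.436], [0.0, 0.0, 0.0, 1.0]]}
{'clock': 0.1, 'joints': array([ 1.23839927e+00,  3.00370348e-01,  1.52149680e+00,  6.50410451e-06,
        1.32067389e+00, -6.66047406e-02]), 'qd': array([ 0.00146566, -0.0008595 , -0.00204158,  0.00035552,  0.00088836,
       -0.00027534]), 'effort': array([ 2.78650259e-03, -5.32647836e+01, -3.53275251e+01,  7.09940423e-02,
        2.36491696e-02, -9.60159286e-05]), 'eef_pos': array([144.40271528, 530.478162  , 204.97724221]), 'eef_rot': array([-3.14064679e+00, -6.94065823e-05,  2.87579869e+00]), 'wrist_force': array([-0.3635055 ,  0.48993557,  0.72518268]), 'moment': array([-0.0086341 , -0.02515252, -0.0606602 ]), 'finger_force': 0.0, 'finger_gap': 93.82660083723523}
```

View pics/s1.png

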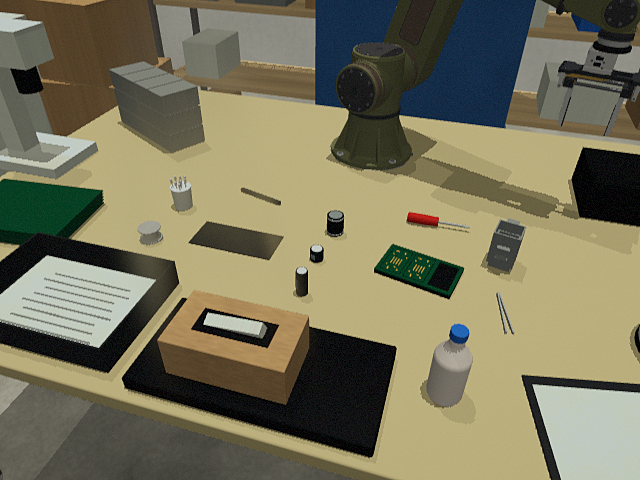

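View pics/d1.png

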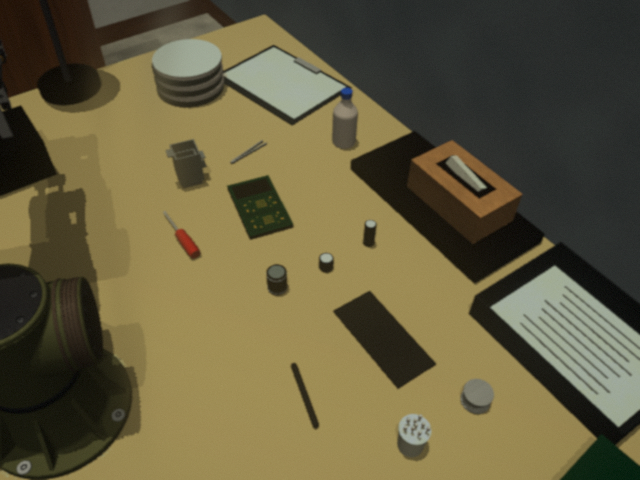

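The scene view has the pad at about (236,240), cup (181,195), loupe (335,222), short cap (316,253), tall cap (301,280), panel (420,270) and stack (507,245). The side view shows the same items. I'll take enlarged crops for pixel accuracy.

Run:
```python
import cv2
a=cv2.imread('pics/s1.png')[165:315,130:530]; cv2.imwrite('pics/s1c.png',cv2.resize(a,None,fx=2,fy=2,interpolation=cv2.INTER_CUBIC))
a=cv2.imread('pics/d1.png')[130:460,145:445]; cv2.imwrite('pics/d1c.png',cv2.resize(a,(545,600),interpolation=cv2.INTER_CUBIC))
```

```text
(no output)
```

View pics/s1c.png

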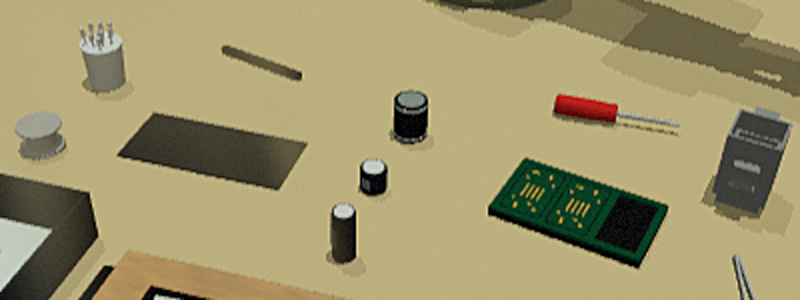

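View pics/d1c.png

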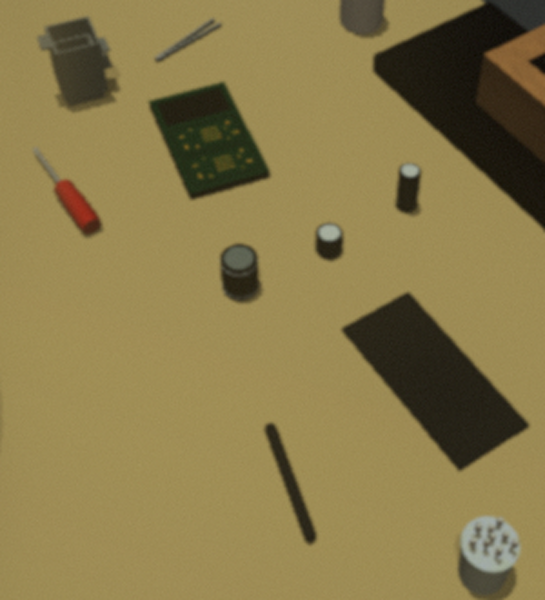

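The scene crop gives pad corners (153,112), (307,143), (279,189) and (118,154), and panel corners (527,157), (668,206), (640,262) and (488,207). The top centres there are loupe (411,100), short (374,165) and tall (344,211). The side crop shows the same items, so I'll triangulate by plane intersection from both views.

Run:
```python
from h import *
a=load('s1.png'); b=load('d1.png')
S=lambda U,V,z: px2w(a,130+U/2,165+V/2,z)[:2]
D=lambda U,V,z: px2w(b,145+U*300/545,130+V*.55,z)[:2]
def box(n,P,f):
    P=np.array(P); r=cv2.minAreaRect(P.astype(np.float32)); print(n,f,P.tolist(),'c',P.mean(0).round(1),r)
box('pad','S',[S(*p,4) for p in[(153,112),(307,143),(279,189),(118,154)]])
box('pad','D',[D(*p,4) for p in[(342,328),(408,293),(528,426),(460,469)]])
box('panel','S',[S(*p,12) for p in[(527,157),(668,206),(640,262),(488,207)]])
box('panel','D',[D(*p,12) for p in[(150,101),(224,84),(269,174),(191,196)]])
for n,s,d,z in[('loupe',(411,100),(239,257),50),('short',(374,165),(329,232),30),('tall',(344,211),(410,171),60),('cup',(102,43),(490,543),58)]:
    print(n,S(*s,z),D(*d,z))
box('stack','S',[S(*p,92) for p in[(737,110),(790,115),(783,150),(727,140)]])
box('stack','D',[D(*p,92) for p in[(45,30),(90,18),(105,40),(52,52)]])
```

```text
Traceback (most recent call last):
ValueError: could not convert string to float: np.str_('S')
```

Run:
```python
from h import *
a=load('s1.png'); b=load('d1.png')
S=lambda U,V,z: px2w(a,130+U/2,165+V/2,z)[:2]
D=lambda U,V,z: px2w(b,145+U*300/545,130+V*.55,z)[:2]
def box(n,f,P):
    P=np.array(P); r=cv2.minAreaRect(P.astype(np.float32)); print(n,f,P.tolist(),'c',P.mean(0).round(1),r)
box('pad','S',[S(*p,4) for p in[(153,112),(307,143),(279,189),(118,154)]])
box('pad','D',[D(*p,4) for p in[(342,328),(408,293),(528,426),(460,469)]])
box('panel','S',[S(*p,12) for p in[(527,157),(668,206),(640,262),(488,207)]])
box('panel','D',[D(*p,12) for p in[(150,101),(224,84),(269,174),(191,196)]])
for n,s,d,z in[('loupe',(411,100),(239,257),50),('short',(374,165),(329,232),30),('tall',(344,211),(410,171),60),('cup',(102,43),(490,543),58)]:
    print(n,S(*s,z),D(*d,z))
box('stack','S',[S(*p,92) for p in[(737,110),(790,115),(783,150),(727,140)]])
box('stack','D',[D(*p,92) for p in[(45,30),(90,18),(105,40),(52,52)]])
```

```text
pad S [[506.1, -302.0], [509.6, -101.6], [598.5, -101.9], [594.2, -301.3]] c [ 552.1 -201.7] ((552.300048828125, -201.95001220703125), (201.6830291748047, 88.89168548583984), 88.99942779541016)
pad D [[509.3, -105.0], [596.2, -108.0], [592.6, -305.7], [506.1, -303.8]] c [ 551.  -205.6] ((550.9500732421875, -205.35003662109375), (199.150146484375, 86.94023895263672), 88.95677947998047)
panel S [[469.9, 150.8], [510.5, 310.6], [607.8, 289.0], [569.6, 126.0]] c [539.4 219.1] ((538.6906127929688, 219.219970703125), (167.41635131835938, 102.72865295410156), 76.81043243408203)
panel D [[510.3, 308.4], [604.1, 283.1], [564.8, 119.4], [470.4, 141.2]] c [537.4 213. ] ((537.5791625976562, 213.52938842773438), (171.8948974609375, 97.11068725585938), 76.57817077636719)
loupe [452.4   7.7] [452.2   6.3]
short [558.2  -4.9] [562.2  -6. ]
tall [674.3  -0.7] [675.1  -4.3]
cup [ 457.6 -388.9] [ 458.  -392.4]
stack S [[425.2, 363.9], [417.8, 418.7], [485.9, 409.8], [485.2, 354.4]] c [453.5 386.7] ((451.5, 386.54998779296875), (55.023563385009766, 75.16423797607422), 82.55418395996094)
stack D [[430.5, 412.6], [486.9, 402.4], [482.5, 354.7], [419.3, 370.6]] c [454.8 385.1] ((456.67401123046875, 385.6008605957031), (47.33201599121094, 65.16940307617188), 75.87847137451172)
```

>>> {"name": "play_rows", "arguments": {"translation": [[0.06, -0.03, 0.01], [0.12, -0.058, 0.02], [0.18, -0.086, 0.03], [0.24, -0.114, 0.035], [0.3, -0.14, 0.035], [0.31, -0.145, 0.035], [0.31, -0.145, 0.035], [0.31, -0.145, 0.035]], "yaw": [0.05, 0.1, 0.15, 0.2, 0.26, 0.26, 0.26, 0.26], "hand": 1, "force": 15}}

```text
clock: 1.1
eef_pos: [453.8, 386.0, 240.2]
eef_rot: [-3.141, -0.001, 3.136]
wrist_force: [-0.7, 1.0, -0.5]
finger_gap: 94.0
finger_force: 0.0
```

```bash
cat >> h.py <<'E'
from scipy.spatial.transform import Rotation as Ro
def wsnap(fn):
    s=telemetry.read_state(); c=eyes.camera('wrist'); T=np.eye(4); T[:3,:3]=Ro.from_euler('xyz',s['eef_rot']).as_matrix(); T[:3,3]=s['eef_pos']
    c['cam_to_world']=T@np.array(c['T_tool_cam']); cv2.imwrite('pics/'+fn,c['pixels'][:,:,::-1]); np.save('pics/'+fn+'.npy',c,allow_pickle=True); return c
def wpx(c,u,v,z):
    x,y=(u-c['cx'])/c['fx'],(v-c['cy'])/c['fy']; r=np.hypot(x,y)+1e-9; d=np.array([x/r*np.sin(r),-y/r*np.sin(r),-np.cos(r)])
    T=c['cam_to_world']; d=T[:3,:3]@d; o=T[:3,3]; return (o+d*(z-o[2])/d[2]).round(1)
def w2wpx(c,p):
    T=c['cam_to_world']; q=T[:3,:3].T@(np.array(p,float)-T[:3,3]); q=q*[1,-1,-1]; h=np.hypot(q[0],q[1])+1e-9; r=np.arctan2(h,q[2])
    return [round(c['cx']+c['fx']*r*q[0]/h,1),round(c['cy']+c['fy']*r*q[1]/h,1)]
E
python3 - <<'E'
from h import *
c=wsnap('w1.png'); print(c['fx'],c['cx'],c['cy'],np.round(c['T_tool_cam'],2).tolist()); s=telemetry.read_state(); print(s['eef_pos'],s['eef_rot'],w2wpx(c,(454,386,92)))
E
```

```text
371.64829954431775 320.6237695747516 246.07711860116154 [[-0.0, 0.97, 0.26, 74.3], [1.0, 0.0, 0.0, -0.29], [0.0, 0.26, -0.97, -179.52], [0.0, 0.0, 0.0, 1.0]]
[453.53590226 386.26108206 240.38710146] [-3.14150756e+00 -2.90048280e-04  3.13681479e+00] [np.float64(321.1), np.float64(233.3)]
```

View pics/w1.png

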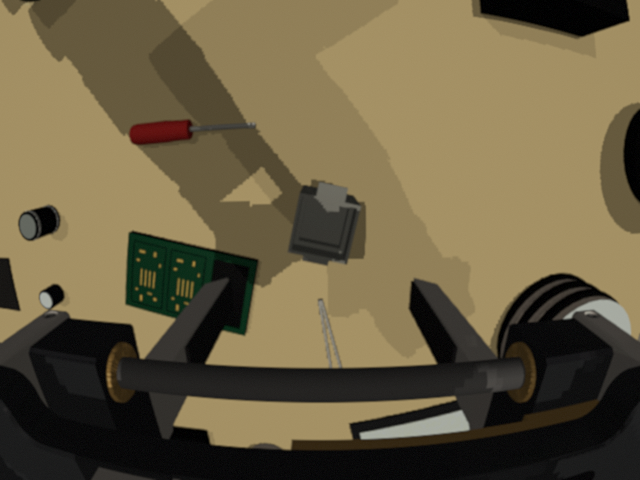

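The wrist view shows the stack at about (325,223), its top tab towards the robot at (331,196). Panel corners are (132,232), (257,261), (245,333) and (127,305). I'll zoom in on the stack.

Run:
```python
from h import *
c=load('w1.png'); cv2.imwrite('pics/w1c.png',cv2.resize(cv2.imread('pics/w1.png')[170:340,110:380],None,fx=2.9,fy=2.9,interpolation=cv2.INTER_CUBIC))
P=np.array([wpx(c,*p,12)[:2] for p in[(132,232),(257,261),(245,333),(127,305)]]); print(P.tolist(),P.mean(0)); print(wpx(c,38,220,50), w2wpx(c,(538.4,216,12)))
```

```text
[[467.9, 153.3], [504.5, 311.5], [599.1, 290.0], [566.3, 128.6]] [534.45 220.85]
[441.1  29.1  50. ] [np.float64(183.4), np.float64(287.1)]
```

View pics/w1c.png

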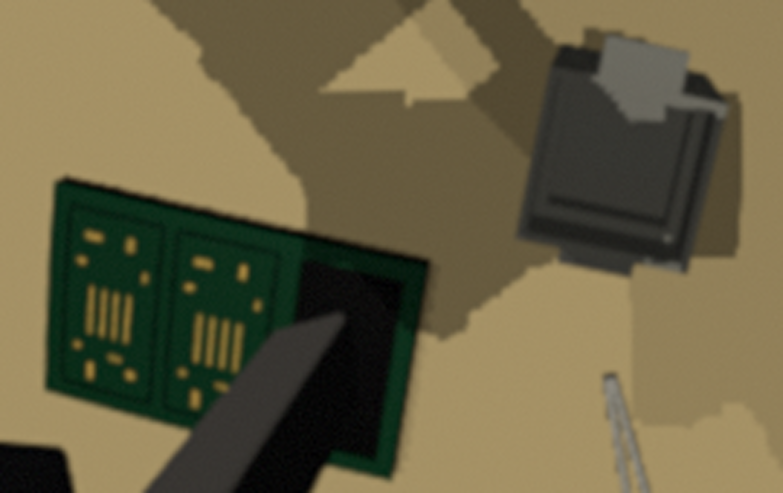

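Run:
```python
from h import *
c=load('w1.png')
f=lambda U,V,z: wpx(c,110+U/2.9,170+V/2.9,z)[:2]
P=np.array([f(*p,92) for p in[(553,70),(727,105),(688,270),(518,240)]]); print(P.tolist(),P.mean(0),cv2.minAreaRect(P.astype(np.float32)))
for i in range(4):
  d=P[(i+1)%4]-P[i]; print(np.hypot(*d).round(1),np.degrees(np.arctan2(d[1],d[0])).round(1))
T=np.array([f(*p,91) for p in [(606,35),(688,52)]]);print('tab',T.tolist())
P=np.array([f(*p,12) for p in[(62,190),(425,268),(390,475),(47,387)]]);print(P.tolist(),P.mean(0),cv2.minAreaRect(P.astype(np.float32)))
```

```text
[[418.3, 368.1], [429.3, 421.5], [482.4, 410.0], [472.2, 356.1]] [450.55  388.925] ((450.7500305175781, 388.800048828125), (54.83772277832031, 55.77092361450195), 77.780029296875)
54.5 78.4
54.3 -12.2
54.9 -100.7
55.2 167.4
tab [[407.8, 384.4], [413.0, 409.4]]
[[472.3, 151.8], [506.3, 310.9], [600.3, 289.2], [564.1, 127.8]] [535.75  219.925] ((535.199951171875, 219.35000610351562), (166.01177978515625, 96.4703369140625), 77.35847473144531)
```

>>> {"name": "play_rows", "arguments": {"translation": [[-0.003, 0.003, -0.03], [-0.003, 0.003, -0.07], [-0.003, 0.003, -0.11], [-0.003, 0.003, -0.14], [-0.003, 0.003, -0.16], [-0.003, 0.003, -0.17], [-0.003, 0.003, -0.17]], "yaw": [-0.1, -0.206, -0.206, -0.206, -0.206, -0.206, -0.206]}}

```text
clock: 2.02
eef_pos: [450.9, 389.0, 70.5]
eef_rot: [-3.141, -0.0, 2.931]
wrist_force: [-1.0, -0.4, 0.5]
finger_gap: 94.0
finger_force: 0.0
```

>>> {"name": "play_rows", "arguments": {"translation": [[0, 0, 0], [0, 0, 0], [0, 0, 0], [0, 0, 0], [0, 0, 0], [0, 0, 0], [0, 0, 0]], "yaw": [0, 0, 0, 0, 0, 0, 0], "hand": 0, "force": 15}}

```text
clock: 2.9
eef_pos: [451.5, 388.7, 70.6]
eef_rot: [3.142, 0.0, 2.93]
wrist_force: [0.1, -1.2, 2.2]
finger_gap: 55.8
finger_force: 15.0
```

Gripped at 55.8 mm. I'll lift slowly.

>>> {"name": "play_rows", "arguments": {"translation": [[0, 0, 0.004], [0, 0, 0.009], [0, 0, 0.015], [0, 0, 0.022], [0, 0, 0.03], [0, 0, 0.038], [0, 0, 0.05], [0, 0, 0.07], [0, 0, 0.09], [0, 0, 0.1], [0, 0, 0.1]], "yaw": [0, 0, 0, 0, 0, 0, 0, 0, 0, 0, 0]}}

```text
clock: 4.28
eef_pos: [451.6, 388.8, 171.0]
eef_rot: [3.141, 0.001, 2.93]
wrist_force: [0.2, -0.4, -1.1]
finger_gap: 55.9
finger_force: 15.0
```

Run:
```python
from h import *
c=snap('scene','s2.png'); d=snap('side','d2.png')
a=cv2.resize(c['pixels'][140:290,440:600,::-1],None,fx=2.5,fy=2.5); b=cv2.resize(d['pixels'][60:210,120:280,::-1],None,fx=2.5,fy=2.5); cv2.imwrite('pics/l.png',np.hstack([a,b]))
```

```text
(no output)
```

View pics/l.png

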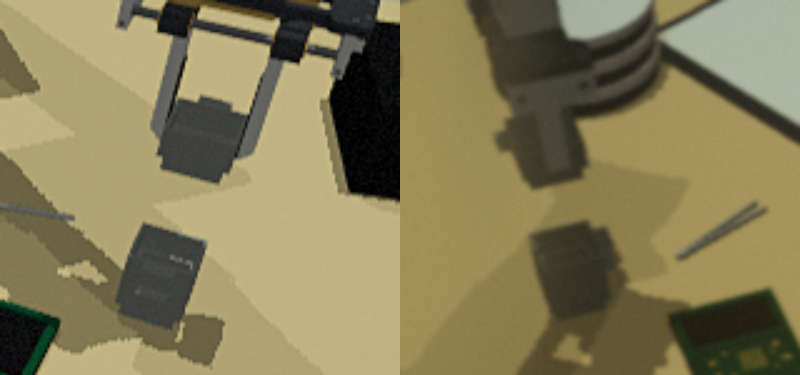

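The picture shows the lifted tray in the fingers, with two trays still standing in place. Next I carry it over the pad.

>>> {"name": "play_rows", "arguments": {"translation": [[0.005, -0.03, 0], [0.014, -0.08, 0], [0.023, -0.135, 0], [0.032, -0.19, 0], [0.042, -0.245, 0], [0.051, -0.3, 0], [0.06, -0.355, 0], [0.07, -0.41, 0], [0.079, -0.465, 0], [0.088, -0.52, 0], [0.096, -0.565, 0], [0.099, -0.59, 0]], "yaw": [0, 0, 0.05, 0.1, 0.15, 0.19, 0.19, 0.19, 0.19, 0.19, 0.19, 0.19]}}

```text
clock: 5.88
eef_pos: [550.1, -203.4, 169.3]
eef_rot: [3.141, -0.001, 3.118]
wrist_force: [-1.6, 0.5, 0.3]
finger_gap: 56.1
finger_force: 15.0
```

>>> {"name": "play_rows", "arguments": {"translation": [[0, 0, 0], [0, 0, 0], [0, 0, 0]], "yaw": [0, 0, 0]}}

```text
clock: 6.25
eef_pos: [550.5, -200.3, 170.4]
eef_rot: [3.141, -0.0, 3.121]
wrist_force: [-0.8, -0.0, -0.7]
finger_gap: 56.1
finger_force: 15.0
```

Run:
```python
from h import *
c=wsnap('w2.png'); s=telemetry.read_state(); print(s['eef_pos'],s['eef_rot'],w2wpx(c,(551,-203,4)),w2wpx(c,(450,-390,58)),w2wpx(c,(450,8,50)))
```

```text
[ 550.54396725 -200.37830225  170.51618491] [3.14152998e+00 4.85371689e-05 3.12091465e+00] [np.float64(318.1), np.float64(229.3)] [np.float64(101.8), np.float64(136.3)] [np.float64(548.2), np.float64(129.1)]
```

View pics/w2.png

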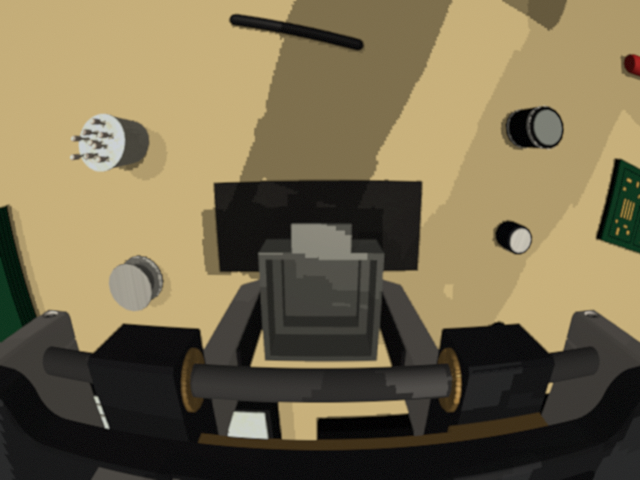

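Wrist view from the pad: pad corners (214,184), (422,181), (417,270) and (218,273), loupe top (547,127), short cap top (519,240), cup rim (108,142). The tray hangs level.

Run:
```python
from h import *
c=load('w2.png'); P=np.array([wpx(c,*p,4)[:2] for p in[(214,184),(422,181),(417,270),(218,273)]]); print(P.tolist(),P.mean(0),cv2.minAreaRect(P.astype(np.float32)))
print(wpx(c,547,127,50),wpx(c,519,240,30),wpx(c,108,142,58))
```

```text
[[504.1, -301.6], [505.5, -103.1], [594.4, -104.8], [593.5, -305.2]] [ 549.375 -203.675] ((549.5, -204.1500244140625), (201.4743194580078, 89.42315673828125), 89.59590911865234)
[448.1   6.6  50. ] [558.6  -6.1  30. ] [ 455.9 -383.5   58. ]
```

>>> {"name": "play_rows", "arguments": {"translation": [[0, -0.003, -0.04], [0, -0.003, -0.08], [0, -0.003, -0.11], [0, -0.003, -0.13], [0, -0.003, -0.14], [0, -0.003, -0.145], [0, -0.003, -0.1475], [0, -0.003, -0.1475], [0, -0.003, -0.1475]], "yaw": [0, 0, 0, 0, 0, 0, 0, 0, 0]}}

```text
clock: 7.42
eef_pos: [550.7, -204.4, 23.4]
eef_rot: [-3.141, 0.001, 3.12]
wrist_force: [-1.0, -0.8, -0.6]
finger_gap: 55.7
finger_force: 15.0
```

>>> {"name": "play_rows", "arguments": {"translation": [[0, 0, 0], [0, 0, 0], [0, 0, 0], [0, 0, 0], [0, 0, 0], [0, 0, 0], [0, 0, 0.03], [0, 0, 0.08], [0, 0, 0.13], [0, 0, 0.18], [0, 0, 0.18]], "yaw": [0, 0, 0, 0, 0, 0, 0, 0, 0, 0, 0], "hand": 1}}

```text
clock: 8.8
eef_pos: [551.7, -204.8, 207.1]
eef_rot: [-3.139, 0.006, 3.12]
wrist_force: [-0.3, 0.4, -0.2]
finger_gap: 93.9
finger_force: 0.0
```

>>> {"name": "play_rows", "arguments": {"translation": [[0.02, 0.035, 0], [0.045, 0.08, 0], [0.07, 0.125, -0.02], [0.095, 0.165, -0.05], [0.115, 0.195, -0.08], [0.121, 0.202, -0.1], [0.121, 0.202, -0.1], [0.121, 0.202, -0.1]], "yaw": [0.02, 0.02, 0.02, 0.02, 0.02, 0.02, 0.02, 0.02]}}

```text
clock: 9.8
eef_pos: [671.5, -3.5, 104.1]
eef_rot: [-3.141, 0.001, 3.139]
wrist_force: [-0.8, -1.0, 0.2]
finger_gap: 93.6
finger_force: 0.0
```

Run:
```python
from h import *
c=wsnap('w3.png'); s=telemetry.read_state(); print(s['eef_pos'],s['eef_rot'],w2wpx(c,(672,-1.5,60)))
a=c['pixels'][:,:,::-1]; cv2.imwrite('pics/w3c.png',cv2.resize(a[120:420,120:520],None,fx=2,fy=2))
```

```text
[671.6792124   -3.51598399 104.42924836] [-3.14137150e+00  1.89790375e-03  3.13856627e+00] [np.float64(324.4), np.float64(269.9)]
```

View pics/w3c.png

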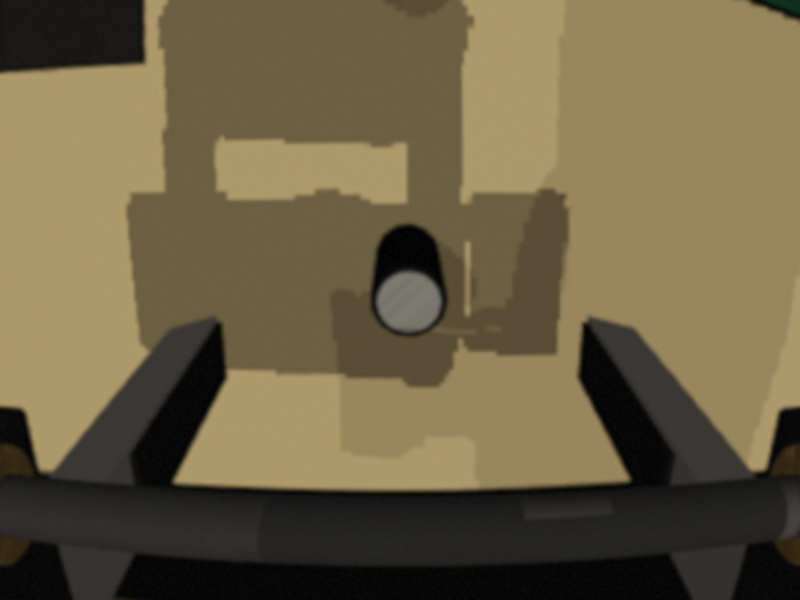

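The cap top is at (324.5,270.5), as predicted for (672,-1.5). I'll descend and grip near the top.

>>> {"name": "play_rows", "arguments": {"translation": [[0, 0.002, -0.025], [0, 0.002, -0.05], [0, 0.002, -0.0635], [0, 0.002, -0.0635], [0, 0.002, -0.0635]], "yaw": [0, 0, 0, 0, 0]}}

```text
clock: 10.48
eef_pos: [672.1, -0.6, 40.9]
eef_rot: [-3.141, 0.002, 3.139]
wrist_force: [-0.5, 0.9, 0.0]
finger_gap: 93.8
finger_force: 0.0
```

>>> {"name": "play_rows", "arguments": {"translation": [[0, 0, 0], [0, 0, 0], [0, 0, 0], [0, 0, 0], [0, 0, 0], [0, 0, 0], [0, 0, 0], [0, 0, 0], [0, 0, 0], [0, 0, 0]], "yaw": [0, 0, 0, 0, 0, 0, 0, 0, 0, 0], "hand": 0, "force": 15}}

```text
clock: 11.72
eef_pos: [671.4, -0.3, 39.4]
eef_rot: [3.142, -0.0, 3.14]
wrist_force: [0.0, 0.9, -1.2]
finger_gap: 24.4
finger_force: 15.0
```

>>> {"name": "play_rows", "arguments": {"translation": [[0, 0, 0.01], [0, 0, 0.04], [0, 0, 0.08], [-0.01, -0.015, 0.11], [-0.03, -0.05, 0.12], [-0.055, -0.09, 0.12], [-0.08, -0.133, 0.12], [-0.1, -0.17, 0.12], [-0.115, -0.194, 0.12], [-0.121, -0.203, 0.12], [-0.121, -0.203, 0.12], [-0.121, -0.203, 0.12]], "yaw": [0, 0, 0, 0, 0, 0, 0, 0, 0, 0, 0, 0]}}

```text
clock: 13.22
eef_pos: [551.0, -202.4, 159.5]
eef_rot: [3.141, 0.0, 3.141]
wrist_force: [-0.8, 0.0, -0.3]
finger_gap: 24.6
finger_force: 15.0
```

Run:
```python
from h import *
c=wsnap('w4.png'); s=telemetry.read_state(); print(s['eef_pos'],s['finger_gap'],w2wpx(c,(550.5,-204,44)))
a=c['pixels'][:,:,::-1]; cv2.imwrite('pics/w4c.png',cv2.resize(a[120:420,120:520],None,fx=2,fy=2))
```

```text
[ 550.9693074  -202.39394544  159.45104585] 24.257267325368552 [np.float64(319.1), np.float64(241.2)]
```

View pics/w4c.png

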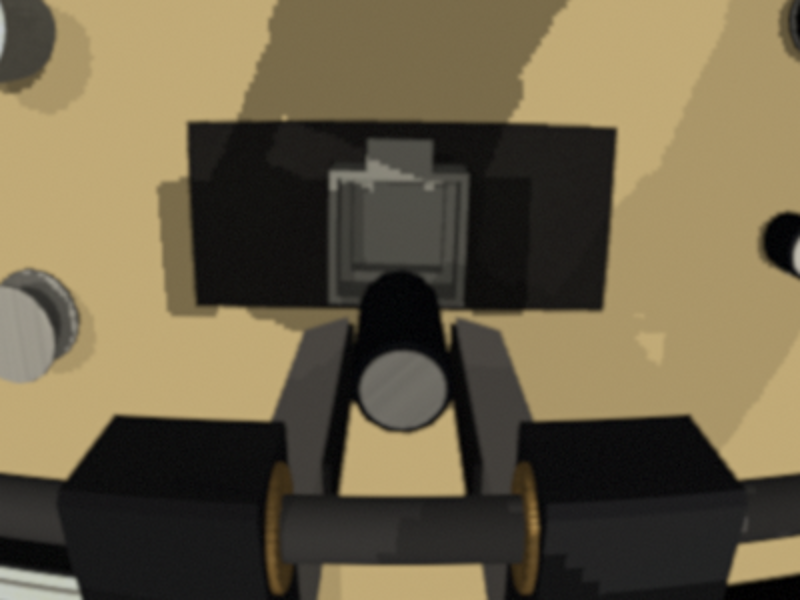

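The tray sits centred on the pad (rim centre at about (319,238.5)), with the cap gripped upright above it. I'll lower it in.

>>> {"name": "play_rows", "arguments": {"translation": [[-0.001, -0.0015, -0.03], [-0.001, -0.0015, -0.06], [-0.001, -0.0015, -0.085], [-0.001, -0.0015, -0.1], [-0.001, -0.0015, -0.108], [-0.001, -0.0015, -0.1115], [-0.001, -0.0015, -0.1125], [-0.001, -0.0015, -0.1125]], "yaw": [0, 0, 0, 0, 0, 0, 0, 0]}}

```text
clock: 14.28
eef_pos: [549.7, -205.0, 47.5]
eef_rot: [-3.141, 0.001, 3.14]
wrist_force: [0.6, -0.5, -1.4]
finger_gap: 24.5
finger_force: 15.0
```

>>> {"name": "play_rows", "arguments": {"translation": [[0, 0, 0], [0, 0, 0], [0, 0, 0], [0, 0, 0], [0, 0, 0], [0, 0, 0], [0, 0, 0], [0, 0, 0.04], [0, 0, 0.09], [0, 0, 0.13], [0, 0, 0.13]], "yaw": [0, 0, 0, 0, 0, 0, 0, 0, 0, 0, 0], "hand": 1}}

```text
clock: 15.65
eef_pos: [550.6, -205.3, 180.1]
eef_rot: [-3.139, 0.005, 3.14]
wrist_force: [-0.4, -0.5, -0.1]
finger_gap: 93.7
finger_force: 0.0
```

>>> {"name": "play_rows", "arguments": {"translation": [[0.001, 0.015, 0], [0.002, 0.04, 0], [0.004, 0.07, 0], [0.005, 0.1, 0], [0.006, 0.13, 0], [0.007, 0.16, 0], [0.008, 0.18, 0], [0.008, 0.195, -0.03], [0.008, 0.199, -0.07], [0.008, 0.199, -0.08], [0.008, 0.199, -0.08], [0.008, 0.199, -0.08]], "yaw": [-0.17, -0.34, -0.51, -0.68, -0.85, -1.02, -1.19, -1.36, -1.5, -1.57, -1.57, -1.57]}}

```text
clock: 17.15
eef_pos: [557.6, -5.9, 97.2]
eef_rot: [3.141, 0.0, 1.571]
wrist_force: [0.2, 1.3, 0.3]
finger_gap: 94.0
finger_force: 0.0
```

Run:
```python
from h import *
c=wsnap('w5.png'); s=telemetry.read_state(); print(s['eef_pos'],s['eef_rot'],w2wpx(c,(558.6,-6,30)))
a=c['pixels'][:,:,::-1]; cv2.imwrite('pics/w5c.png',cv2.resize(a[90:420,60:580],None,fx=1.5,fy=1.5))
```

```text
[557.69733503  -5.92694168  97.40677743] [3.14083688e+00 7.26010212e-05 1.57103617e+00] [np.float64(322.4), np.float64(258.2)]
```

View pics/w5c.png

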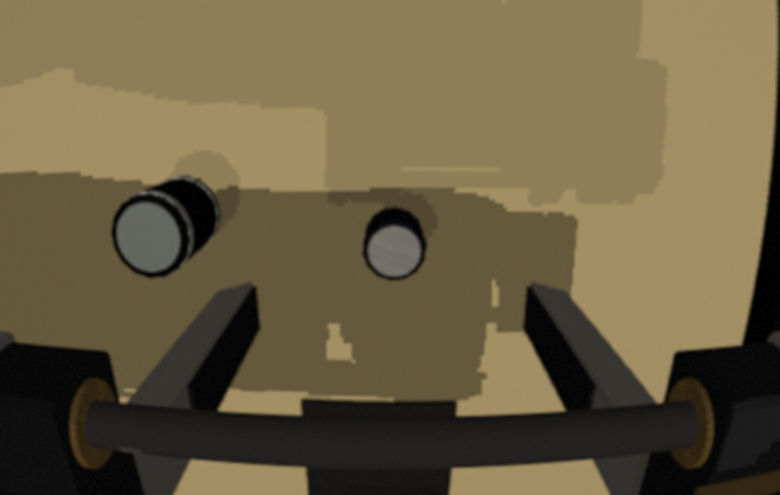

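The short cap top is at (322.7,256.7), within about 1 mm of prediction, and the loupe top is at (160,248).

>>> {"name": "play_rows", "arguments": {"translation": [[0.001, 0, -0.03], [0.001, 0, -0.06], [0.001, 0, -0.085], [0.001, 0, -0.092], [0.001, 0, -0.092], [0.001, 0, -0.092]], "yaw": [0, 0, 0, 0, 0, 0]}}

```text
clock: 17.95
eef_pos: [559.1, -5.9, 6.2]
eef_rot: [3.14, 0.0, 1.57]
wrist_force: [0.9, 0.2, 0.4]
finger_gap: 93.9
finger_force: 0.0
```

>>> {"name": "play_rows", "arguments": {"translation": [[0, 0, 0], [0, 0, 0], [0, 0, 0], [0, 0, 0], [0, 0, 0], [0, 0, 0], [0, 0, 0], [0, 0, 0], [0, 0, 0], [0, 0, 0]], "yaw": [0, 0, 0, 0, 0, 0, 0, 0, 0, 0], "hand": 0, "force": 15}}

```text
clock: 19.2
eef_pos: [558.4, -5.8, 4.9]
eef_rot: [-3.141, -0.0, 1.57]
wrist_force: [0.7, -0.2, -0.0]
finger_gap: 29.6
finger_force: 15.0
```

Run:
```python
from h import *
print(wpx(load('w5.png'),160,248,50))
```

```text
[449.1   6.6  50. ]
```

>>> {"name": "play_rows", "arguments": {"translation": [[0, 0, 0.02], [0, 0, 0.05], [-0.002, -0.02, 0.06], [-0.004, -0.06, 0.06], [-0.006, -0.1, 0.06], [-0.0075, -0.125, 0.06], [-0.0075, -0.134, 0.05], [-0.0075, -0.134, 0.03], [-0.0075, -0.134, 0.012], [-0.0075, -0.134, 0.0055], [-0.0075, -0.134, 0.005], [-0.0075, -0.134, 0.005]], "yaw": [0, 0, 0, 0, 0, 0, 0, 0, 0, 0, 0, 0]}}

```text
clock: 20.7
eef_pos: [551.2, -139.7, 10.2]
eef_rot: [3.141, 0.0, 1.57]
wrist_force: [0.2, 0.1, 0.5]
finger_gap: 29.6
finger_force: 15.0
```

>>> {"name": "play_rows", "arguments": {"translation": [[0, 0, 0], [0, 0, 0], [0, 0, 0], [0, 0, 0], [0, 0, 0], [0, 0, 0], [0, 0, 0.03], [0, 0, 0.08], [0, 0, 0.13], [0, 0, 0.15], [0, 0, 0.15]], "yaw": [0, 0, 0, 0, 0, 0, 0, 0, 0, 0, 0], "hand": 1}}

```text
clock: 22.08
eef_pos: [551.5, -140.0, 161.2]
eef_rot: [3.139, 0.001, 1.57]
wrist_force: [1.1, 0.2, -0.8]
finger_gap: 94.2
finger_force: 0.0
```

>>> {"name": "play_rows", "arguments": {"translation": [[-0.015, 0.02, 0], [-0.04, 0.055, 0], [-0.065, 0.095, 0], [-0.09, 0.13, 0], [-0.1, 0.145, -0.01], [-0.102, 0.1465, -0.04], [-0.102, 0.1465, -0.08], [-0.102, 0.1465, -0.11], [-0.102, 0.1465, -0.135], [-0.102, 0.1465, -0.146], [-0.102, 0.1465, -0.146], [-0.102, 0.1465, -0.146]], "yaw": [0, 0, 0, 0, 0, 0, 0, 0, 0, 0, 0, 0]}}

```text
clock: 23.58
eef_pos: [449.5, 6.6, 14.6]
eef_rot: [3.14, 0.0, 1.57]
wrist_force: [-1.2, 0.4, 0.1]
finger_gap: 94.4
finger_force: 0.0
```

>>> {"name": "play_rows", "arguments": {"translation": [[0, 0, 0], [0, 0, 0], [0, 0, 0], [0, 0, 0], [0, 0, 0], [0, 0, 0], [0, 0, 0], [0, 0, 0], [0, 0, 0]], "yaw": [0, 0, 0, 0, 0, 0, 0, 0, 0], "hand": 0, "force": 20}}

```text
clock: 24.7
eef_pos: [448.9, 6.7, 13.9]
eef_rot: [-3.142, -0.0, 1.57]
wrist_force: [-0.2, 0.2, 0.7]
finger_gap: 39.5
finger_force: 20.0
```

>>> {"name": "play_rows", "arguments": {"translation": [[0, 0, 0.02], [0, 0, 0.06], [0, 0, 0.11], [0.015, 0.03, 0.14], [0.03, 0.065, 0.15], [0.045, 0.1, 0.15], [0.06, 0.13, 0.15], [0.072, 0.155, 0.15], [0.075, 0.162, 0.15], [0.075, 0.162, 0.15], [0.075, 0.162, 0.15]], "yaw": [0, 0, 0, -0.05, -0.1, -0.15, -0.2, -0.233, -0.233, -0.233, -0.233]}}

```text
clock: 26.08
eef_pos: [523.7, 167.9, 164.0]
eef_rot: [-3.141, 0.0, 1.336]
wrist_force: [-0.0, -0.4, -0.5]
finger_gap: 39.8
finger_force: 20.0
```

Run:
```python
from h import *
c=wsnap('w6.png'); s=telemetry.read_state(); print(s['eef_pos'],s['eef_rot'],s['finger_gap'],w2wpx(c,(536,219,12)),w2wpx(c,(524,168,12)))
a=c['pixels'][:,:,::-1]; cv2.imwrite('pics/w6c.png',cv2.resize(a[90:420,60:580],None,fx=1.5,fy=1.5))
```

```text
[523.79840373 167.90036025 164.05158984] [3.14154667e+00 7.19205598e-05 1.33630900e+00] 39.57824164317904 [np.float64(320.9), np.float64(173.7)] [np.float64(321.0), np.float64(231.2)]
```

View pics/w6c.png

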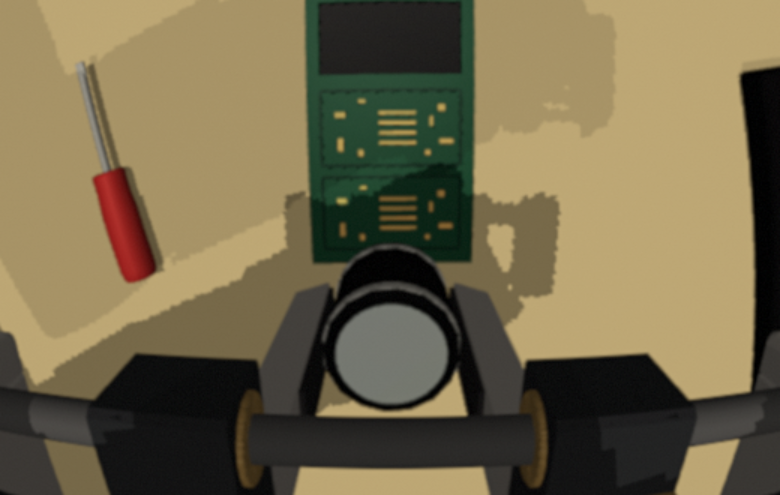

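The end board's centre is at (321.7,232), as predicted. I'll lower the loupe.

>>> {"name": "play_rows", "arguments": {"translation": [[0, 0, -0.04], [0, 0, -0.08], [0, 0, -0.11], [0, 0, -0.127], [0, 0, -0.135], [0, 0, -0.1375], [0, 0, -0.1375], [0, 0, -0.1375]], "yaw": [0, 0, 0, 0, 0, 0, 0, 0]}}

```text
clock: 27.12
eef_pos: [524.3, 168.8, 27.1]
eef_rot: [3.141, -0.001, 1.337]
wrist_force: [0.1, -0.5, -0.7]
finger_gap: 39.4
finger_force: 20.0
```

>>> {"name": "play_rows", "arguments": {"translation": [[0, 0, 0], [0, 0, 0], [0, 0, 0], [0, 0, 0], [0, 0, 0], [0, 0, 0.03], [0, 0, 0.08], [0, 0, 0.13], [0, 0, 0.18], [0, 0, 0.18]], "yaw": [0, 0, 0, 0, 0, 0, 0, 0, 0, 0], "hand": 1}}

```text
clock: 28.38
eef_pos: [525.2, 169.0, 210.2]
eef_rot: [3.136, -0.003, 1.337]
wrist_force: [-0.6, -0.2, 0.1]
finger_gap: 94.3
finger_force: 0.0
```

>>> {"name": "play_rows", "arguments": {"translation": [[-0.003, -0.025, 0], [-0.009, -0.075, 0], [-0.015, -0.125, 0], [-0.021, -0.175, 0], [-0.027, -0.225, 0], [-0.033, -0.275, 0], [-0.039, -0.325, 0], [-0.045, -0.375, 0], [-0.051, -0.425, 0], [-0.058, -0.475, 0], [-0.064, -0.525, 0], [-0.068, -0.556, 0]], "yaw": [0.08, 0.22, 0.36, 0.5, 0.64, 0.78, 0.92, 1.06, 1.2, 1.34, 1.47, 1.57]}}

```text
clock: 29.88
eef_pos: [455.0, -389.1, 204.7]
eef_rot: [3.141, -0.002, 2.909]
wrist_force: [-0.5, 0.9, -0.2]
finger_gap: 94.4
finger_force: 0.0
```

>>> {"name": "play_rows", "arguments": {"translation": [[0, 0, 0], [0, 0, -0.02], [0, 0, -0.02], [0, 0, -0.02]], "yaw": [0, 0, 0, 0]}}

```text
clock: 30.38
eef_pos: [456.3, -386.8, 186.9]
eef_rot: [-3.142, 0.0, 2.907]
wrist_force: [-0.2, -0.5, -0.7]
finger_gap: 93.9
finger_force: 0.0
```

Run:
```python
from h import *
c=wsnap('w7.png'); s=telemetry.read_state(); print(s['eef_pos'],s['eef_rot'],s['joints'][5],w2wpx(c,(456,-387,58)))
a=c['pixels'][:,:,::-1]; cv2.imwrite('pics/w7c.png',cv2.resize(a[120:420,120:520],None,fx=2,fy=2))
```

```text
[ 456.33301223 -386.98408827  187.09983733] [-3.14120721e+00  6.70656418e-04  2.90692444e+00] -2.100690456610606 [np.float64(320.8), np.float64(237.6)]
```

View pics/w7c.png

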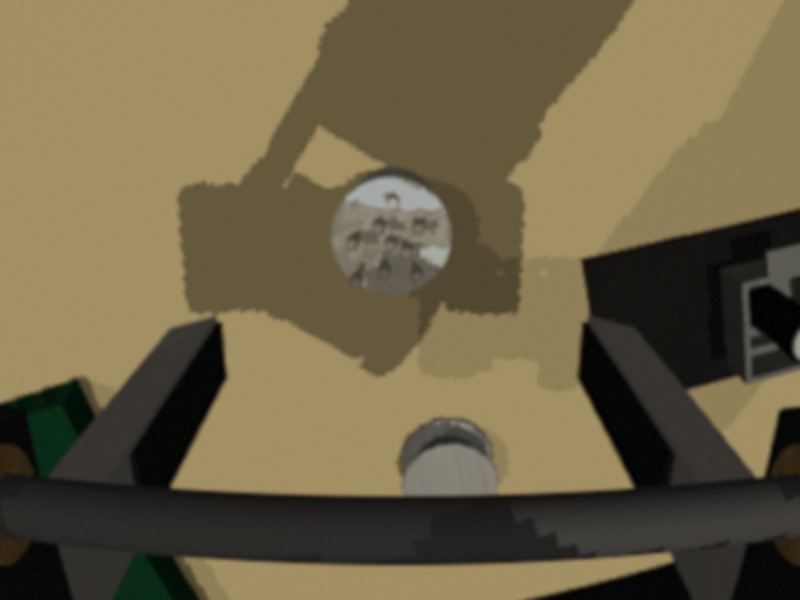

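The cup rim is at about (316,237), 4 mm further right than assumed, so the cup is at about (455,-391). I'll shift, descend and grip gently.

>>> {"name": "play_rows", "arguments": {"translation": [[-0.001, -0.004, -0.02], [-0.001, -0.004, -0.06], [-0.001, -0.004, -0.1], [-0.001, -0.004, -0.135], [-0.001, -0.004, -0.158], [-0.001, -0.004, -0.166], [-0.001, -0.004, -0.167], [-0.001, -0.004, -0.167]], "yaw": [0, 0, 0, 0, 0, 0, 0, 0]}}

```text
clock: 31.42
eef_pos: [455.4, -391.7, 20.6]
eef_rot: [-3.141, 0.001, 2.907]
wrist_force: [0.2, -0.3, 0.3]
finger_gap: 94.0
finger_force: 0.0
```

>>> {"name": "play_rows", "arguments": {"translation": [[0, 0, 0], [0, 0, 0], [0, 0, 0], [0, 0, 0], [0, 0, 0], [0, 0, 0], [0, 0, 0], [0, 0, 0], [0, 0, 0]], "yaw": [0, 0, 0, 0, 0, 0, 0, 0, 0], "hand": 0, "force": 10}}

```text
clock: 32.55
eef_pos: [455.0, -391.3, 19.5]
eef_rot: [3.142, 0.0, 2.907]
wrist_force: [0.2, 0.5, 0.4]
finger_gap: 49.6
finger_force: 10.0
```

>>> {"name": "play_rows", "arguments": {"translation": [[0, 0, 0.015], [0, 0, 0.045], [0, 0, 0.085], [0.007, 0.025, 0.115], [0.02, 0.065, 0.12], [0.035, 0.115, 0.12], [0.05, 0.165, 0.12], [0.065, 0.215, 0.12], [0.08, 0.265, 0.12], [0.095, 0.315, 0.12], [0.11, 0.365, 0.12], [0.126, 0.415, 0.12]], "yaw": [0, 0, 0, 0, 0, 0, 0, 0, 0, 0, 0, 0]}}

```text
clock: 34.05
eef_pos: [581.4, 25.4, 140.7]
eef_rot: [3.141, 0.001, 2.907]
wrist_force: [0.8, -0.2, 0.3]
finger_gap: 48.9
finger_force: 10.0
```

>>> {"name": "play_rows", "arguments": {"translation": [[0.015, 0.05, 0], [0.03, 0.1, 0], [0.043, 0.145, 0], [0.05, 0.166, 0], [0.052, 0.172, 0], [0.052, 0.172, 0], [0.052, 0.172, 0]], "yaw": [0, 0, 0, 0, 0, 0, 0]}}

```text
clock: 34.92
eef_pos: [633.0, 194.6, 139.8]
eef_rot: [-3.142, 0.0, 2.906]
wrist_force: [-0.5, 0.7, -0.2]
finger_gap: 49.0
finger_force: 10.0
```

>>> {"name": "play_rows", "arguments": {"translation": [[0.002, 0.001, -0.03], [0.002, 0.001, -0.06], [0.002, 0.001, -0.09], [0.002, 0.001, -0.107], [0.002, 0.001, -0.115], [0.002, 0.001, -0.119], [0.002, 0.001, -0.119]], "yaw": [0, 0, 0, 0, 0, 0, 0]}}

```text
clock: 35.8
eef_pos: [635.3, 196.7, 21.1]
eef_rot: [3.141, 0.001, 2.907]
wrist_force: [-0.1, -0.3, 0.5]
finger_gap: 48.9
finger_force: 10.0
```

>>> {"name": "play_rows", "arguments": {"translation": [[0, 0, 0], [0, 0, 0], [0, 0, 0], [0, 0, 0], [0, 0, 0], [0, 0, 0], [0, 0, 0.03], [0, 0, 0.08], [0, 0, 0.13], [0, 0, 0.18], [-0.02, 0, 0.23], [-0.04, 0, 0.24]], "yaw": [0, 0, 0, 0, 0, 0, 0, 0, 0, 0, 0, 0], "hand": 1}}

```text
clock: 37.3
eef_pos: [595.3, 196.9, 264.3]
eef_rot: [3.139, 0.005, 2.907]
wrist_force: [0.4, 0.6, -0.9]
finger_gap: 93.9
finger_force: 0.0
```

Run:
```python
from h import *
c=snap('scene','s9.png'); d=snap('side','d9.png')
for n,cc in(('S',c),('D',d)):
  print(n,[(k,w2px(cc,p).tolist()) for k,p in dict(cup=(635,196,58),loupe=(524.3,168.8,62),short=(551.2,-139.7,34),tall=(550,-205,66.5)).items()])
a=cv2.resize(c['pixels'][165:315,170:530,::-1],None,fx=2,fy=2); b=cv2.resize(d['pixels'][140:400,160:450,::-1],(335,300)); b=np.pad(b,((0,0),(0,385),(0,0))); cv2.imwrite('pics/f.png',np.vstack([a,b]))
```

```text
S [('cup', [404.3, 278.2]), ('loupe', [399.8, 241.3]), ('short', [260.8, 233.3]), ('tall', [233.0, 216.3])]
D [('cup', [300.2, 177.5]), ('loupe', [263.8, 203.3]), ('short', [362.5, 303.4]), ('tall', [385.5, 317.5])]
```

View pics/f.png

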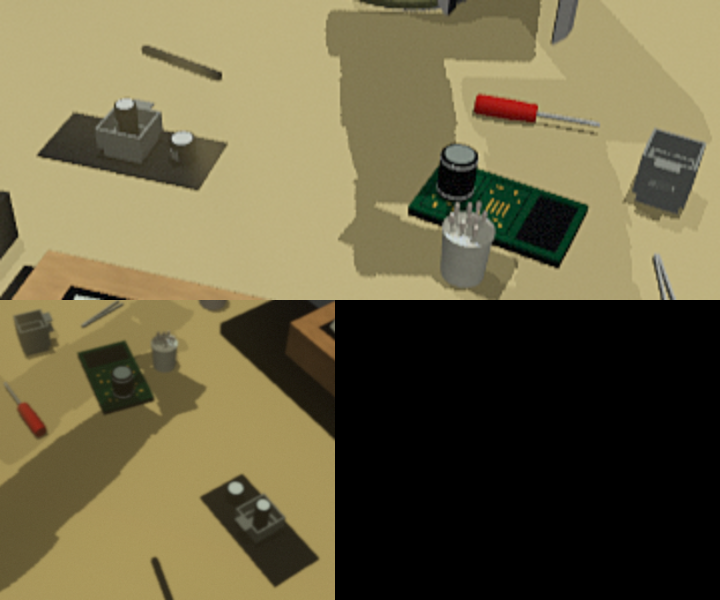

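Everything stands upright where it should: the loupe top at crop (460,155) and cup rim at (468,230) match prediction, and both caps and the tray are on the pad. I'll let the arm settle and hand in.

>>> {"name": "play_rows", "arguments": {"translation": [[0, 0, 0], [0, 0, 0], [0, 0, 0], [0, 0, 0]], "yaw": [0, 0, 0, 0]}}

```text
clock: 37.9
eef_pos: [595.1, 196.6, 260.0]
eef_rot: [-3.141, -0.001, 2.907]
wrist_force: [-0.1, 0.1, -0.2]
finger_gap: 93.8
finger_force: 0.0
```

```bash
python3 -c "
from cell import manip; print(manip.sign_off())"
```

```text
the job is handed in; nothing more can be done
None
```

I handed the job in at 37.9 s: the final camera check showed all five items upright and released in their places and the lower trays undisturbed, but the judge returned no verdict.

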